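# Zero the paint gauge and hold it on the test panel

## Robot

A 6-joint arm with a two-finger parallel gripper is mounted at the origin on the work surface. World frame = base frame: x ahead of the robot, y to its left, z up, the work surface at z = 0. Lengths are in mm, angles in rad, forces in N, time in s.
With the tool pointing down it reaches from about 300 to 775 mm from the base axis. Payload 14.6 kg.
Tool frame: the origin (TCP) lies at the very end of the fingers, on their centre line; the grasp point (between the pads) lies 19 mm behind it; z points along the fingers, y is the line along which they close (so a half turn about z gives the same grasp; the last joint's range is limited). The gripper opens to 94 mm and grips with 3 to 60 N. Pads are 16 mm wide; open, the fingers measure 119 mm over their backs; the gripper's body (75 mm by 177 mm) begins 78 mm behind the grasp point.
Start: joints at [-1.277, 0.3, 1.521, -0, 1.321, -0.067], TCP at [194.155, -514.58, 205.446] pointing down, gripper open.
Joint ranges: [-3.03, 3.03], [-0.79, 2.21], [0.23, 2.52], [-1.04, 4.18], [0, 3.07], [-2.55, 2.55]. Speed limits (rad/s): [2.22, 2.22, 2.57, 3.14, 3.14, 3.14].

## Interface

Orientations are given as [roll, pitch, yaw] about the fixed x, y, z axes, in that order (R = Rz(yaw) Ry(pitch) Rx(roll)).
In Python, from cell import manip gives the robot as it stands.
- The arm moves only by the tool servo_tool, never from a script. Its argument "rows" is a list of rows, each a list of 7 numbers: the turn, a rotation vector about the world's x, y, z in degrees, then the shift along the world's x, y, z in mm, then the closure, from 0 (fully open) to 1 (shut). In form: [[rx, ry, rz, dx, dy, dz, fingers], ...]. A call has 1 to 20 rows; each row shifts and turns the commanded pose from where the row before left it; what a row does not reach is not made up. A row lasts 1/8 s, in which the tool goes at most 62.5 mm and 10.7 degrees, less where a joint would pass 70% of its speed; a pose out of reach is approached as far as the arm can. A call with a gripper value outside its range is refused whole. The fingers move at their own pace and stop on an object; "grip_force" is the grip in N (left out, the last holds). Time passes only in rows, so rows that do not move let the fingers close. It gives the time, the measured TCP pose, the force, the opening and the grip force at its end, in the units of the state.
- manip.read_state(): the state, without advancing time (a new reading comes with each control period).
- manip.camera(name): name is "scene" or "top" or "wrist"; returns the picture (420x560x3 uint8, red, green, blue); there is no depth.
- manip.camera_info(name): a dict with "fx", "fy", "cx", "cy" (pixels), "D" ([k1, k2, p1, p2, k3] as OpenCV has them; the pictures are not rectified), "position" and "rotation" of the camera in the world; the wrist camera has in their place "T_tool_cam" (4x4, takes a point from camera to tool coordinates, whose origin is the TCP and whose axes are the flange's). Camera axes: x right, y down, z forward; pixel columns grow to the right and rows downward; lengths in mm; the calibration is good to about 2 mm. A picture is of the moment at which its call begins: read the wrist's pose just before it. camera_info takes no time and is no camera call.
- manip.sign_off(): hands the job in; it is judged then, once.
The state is a dict: "clock": time; "joints": joint angles; "qd": joint speeds; "effort": joint torques, N m; "eef_pos": TCP position; "eef_rot": TCP orientation; "wrist_force": force on the tool from outside, world axes, zero at the start; "moment": the same for the moment, N m; "finger_gap": finger opening in mm; "finger_force": force on a finger pad.
Only numpy, scipy, OpenCV 4.12 (cv2) and the standard library are available. Lean on these libraries where they do the work, as an engineer would, in place of code of your own. Each camera call takes 0.05 s, during which the arm holds its last target. There are 200 camera calls.

## Task

Lift the paint-thickness gauge out of its stand and zero it by holding it upright with its sprung tip pressed lightly on the bare steel disc for about a second. Then hold it square to the tilted test panel with the tip inside the ring mark, pressed lightly so that the sprung tip goes about halfway in, and finish while still holding it there. Never press hard, and leave the tilt of the panel and the other things on the bench as they are.

Things in the scene. Friction and masses are not known exactly. Their poses are not given: they have to be found in the camera images.
- gauge: black paint-thickness gauge, about 0.24 kg: box 56 mm (x) x 30 mm (y) x 90 mm (z, up as it stands); grip it across the 30 mm, about 20 mm below the top. A sprung probe sticks out of its underside. Origin: centre of the box's underside. At the start it stands upright in the stand, underside 40 mm and top 130 mm above the table, probe hanging free; lift it straight up over 30 mm to clear it.
- probe (a joint): how far the sprung probe is pressed into the gauge, m: 0 fully out, 0.012 bottomed. The spring pushes with 1 N at 0, rising by 0.25 N per mm to 4 N at 12 mm.
- tip (a point): end of the sprung probe (8 mm thick, face 6 mm across), on the gauge's centre line, 26 mm below the box's underside when fully out; moves with the probe. A 18 mm thick dark collar around the probe reaches 12 mm below the box.
- dock: the gauge's grey stand, fixed: base 110 mm (x) x 90 mm (y) x 10 mm, with a socket around the lowest 15 mm of the gauge; the socket walls are 70 mm x 44 mm outside and end 55 mm above the table. Origin: centre of its underside, on the table. Its yaw is the gauge's yaw.
- zero: zero plate, fixed: bare steel disc 40 mm across on a square grey base 80 x 80 x 10 mm. Origin: centre of the underside, on the table.
- disc (a point): centre of the steel disc's flat top, 20 mm above the table.
- panel: white painted test panel, 140 mm (x, up the slope) x 180 mm (y) x 3 mm, tilted so that its face looks up and towards the robot's side; slope 11 to 30 degrees, differing between runs. Origin: centre of the painted face, 110 mm above the table; z points squarely out of the face. The face carries three thin black outline marks: a ring, a square and a cross.
- rest: the fixed rest that holds the panel: steel base 150 x 240 x 12 mm (origin: centre of the underside, on the table), with two uprights 100 to 110 mm either side along y (clamp knobs to 124 mm), 126 mm high. The panel is clamped between them on a stiff pivot along its y axis through its centre; it stays put under a light push (it slips only above about 4 N m).
- spot (a point): centre of the ring mark on the painted face: an outline circle 32 mm across, 20 mm up the slope (panel x) and 30 mm towards -y of the panel's centre. (The square lies at panel x -28, y +45 mm, the cross at x +42, y +43 mm.) Same axes as the panel: z squarely out of the face.
- mixing_cup: bystander, white mixing cup, open, 84 mm across the rim, 95 mm high; leave it alone. Origin: centre of its underside
- tape_roll: bystander, roll of masking tape, lying flat, 90 mm across, 24 mm high; leave it alone. Origin: centre of its underside
- tin: bystander, small closed tin, 76 mm across, 90 mm high; leave it alone. Origin: centre of its underside
- hardener: bystander, small bottle, 52 mm across, 120 mm high; leave it alone. Origin: centre of its underside
- tin_opener: bystander, a screwdriver-like tin opener lying on the table; leave it alone
- gun_cup: bystander, spray-gun cup, 76 mm across, 98 mm high, narrow neck; leave it alone. Origin: centre of its underside
- stir_stick: bystander, wooden stir stick, 200 x 22 x 5 mm, lying; leave it alone. Origin: centre of its underside
Things that resemble listed ones, but are neither listed nor needed, are in the scene too. Leave any orange or yellow look-alike of the zero alone. What is shaped like the dock but red is not meant.

How it is judged:
By the outcome, as a careful person would: the job done as asked, in the order asked, and still so for the second after the job is handed in, while the arm keeps its last pose, push and grip.
It also fails if it takes over 42 s, if anything falls off the work surface, if the arm or the gripper's body presses on something with over 40 N, if the wrist force passes 120 N, or if a joint passes its speed limit or range.

## Working session

There is one attempt and no reset: what is moved stays moved. The work goes in short steps, Python scripts to look and compute and a tool call to move; the robot and the scene stay as the last step left them, time stands still between calls to the robot, and variables do not carry over. Pictures are saved under pics/ and viewed, at most 11 in all, crops included, and the job is handed in when it is done.

Besides the shell and the picture viewer there is one more tool, called after "Call:" by a JSON object that holds its "api" and its "payload". servo_tool: Moves the arm, as the interface text tells. Its arguments: {"type":"object","properties":{"rows":{"type":"array","items":{"type":"array","items":{"type":"number"}}},"grip_force":{"type":"number"}},"required":["rows"]}

```bash
mkdir -p pics
python3 - <<'E'
from cell import manip
import cv2, numpy as np
print(manip.read_state())
for n in ("scene","top"):
    im=manip.camera(n); cv2.imwrite(f"pics/{n}0.png",im[:,:,::-1]); print(n,manip.camera_info(n))
print(manip.camera_info("wrist"))
E
```

```text
{'clock': 0.0, 'joints': array([-1.27660446e+00,  3.00480584e-01,  1.52163435e+00, -6.92950578e-06,
        1.32071097e+00, -6.66086302e-02]), 'qd': array([-1.02377090e-03, -2.19308073e-04, -7.37310135e-04,  5.13551208e-04,
        3.08942388e-04, -7.17489517e-05]), 'effort': array([-2.01656170e-03, -5.31809127e+01, -3.52739024e+01,  7.07202265e-02,
        2.44248135e-02, -4.16735941e-05]), 'eef_pos': array([ 194.069993  , -514.3143242 ,  204.85860316]), 'eef_rot': array([-3.14036169e+00, -7.53877090e-05,  3.60802167e-01]), 'wrist_force': array([ 0.73691583, -0.64556451,  0.03353776]), 'moment': array([-0.0388586 ,  0.01092036,  0.02263673]), 'finger_force': 0.0, 'finger_gap': 93.79658588508346}
scene {'fx': 439.37992141226977, 'fy': 439.37992141226977, 'cx': 282.9583759208854, 'cy': 204.04093299835387, 'D': array([0.00977293, 0.        , 0.        , 0.        , 0.        ]), 'position': array([1225.72086349,  203.69432669, 1275.3548907 ]), 'rotation': array([-2.5821803 ,  0.01447532,  1.77935385])}
top {'fx': 476.06060345225785, 'fy': 476.06060345225785, 'cx': 281.2377709844487, 'cy': 205.18368855047672, 'D': array([-0.09125404,  0.        ,  0.        ,  0.        ,  0.        ]), 'position': array([ 406.93755712,   56.58308792, 1403.98002913]), 'rotation': array([-3.04933936, -0.02240946, -1.54616243])}
{'fx': 336.4974058367954, 'fy': 336.4974058367954, 'cx': 282.34898756892704, 'cy': 208.0664360563518, 'D': array([-0.01210295,  0.        ,  0.        ,  0.        ,  0.        ]), 'T_tool_cam': array([[ 4.14909208e-04, -9.64137492e-01, -2.65402948e-01,
         7.72920970e+01],
       [ 9.99999900e-01,  4.44925843e-04, -5.29780105e-05,
         8.22252552e-01],
       [ 1.69162717e-04, -2.65402900e-01,  9.64137580e-01,
        -1.78764879e+02],
       [ 0.00000000e+00,  0.00000000e+00,  0.00000000e+00,
         1.00000000e+00]])}
```

View pics/scene0.png

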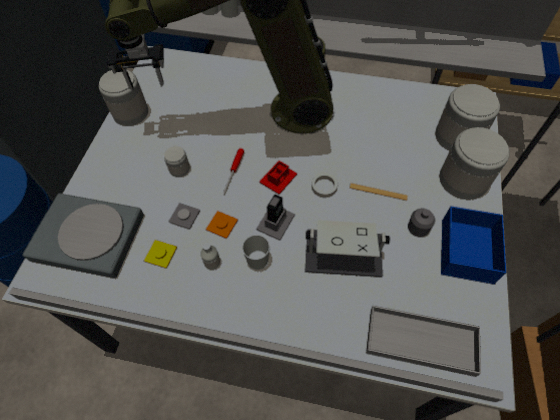

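View pics/top0.png

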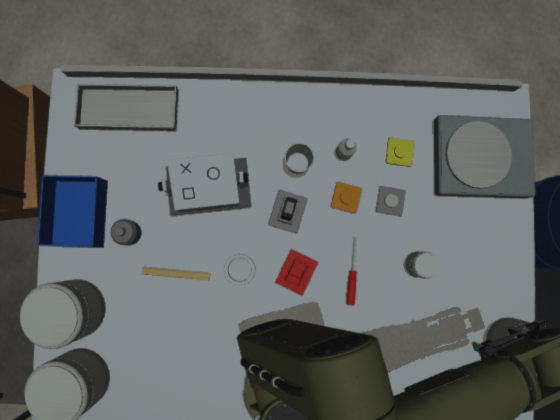

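```bash
cat > h.py <<'E'
from cell import manip
import cv2, numpy as np
from scipy.spatial.transform import Rotation as Ro
def cam(n, st=None):
    c=manip.camera_info(n); K=np.array([[c['fx'],0,c['cx']],[0,c['fy'],c['cy']],[0,0,1]])
    if n=='wrist':
        T=np.eye(4);T[:3,:3]=Ro.from_euler('xyz',st['eef_rot']).as_matrix();T[:3,3]=st['eef_pos'];T=T@c['T_tool_cam']
    else:
        T=np.eye(4);T[:3,:3]=Ro.from_euler('xyz',c['rotation']).as_matrix();T[:3,3]=c['position']
    return K,c['D'],T
def ray(C,uv):
    K,D,T=C; p=cv2.undistortPoints(np.array([[uv]],float),K,D)[0,0]
    return T[:3,3],T[:3,:3]@np.array([p[0],p[1],1])
def onz(C,uv,z):
    o,d=ray(C,uv); return o+d*(z-o[2])/d[2]
def proj(C,X):
    K,D,T=C; R=T[:3,:3].T; return cv2.projectPoints(np.array(X,float).reshape(-1,3),R,-R@T[:3,3],K,D)[0][:,0]
E
python3 - <<'E'
from h import *
t=cam('top'); s=cam('scene')
for n,a,b,z in (('gauge top',(288.5,207),(273,199),130),('disc',(391,201),(183,215),20),('ring',(213,173),(337,240),117),('sq',(188.5,193),(363,231),100),('cross',(185.5,168),(361.5,248),120),('cup rim',(298,156),(256,244),95),('hard',(346,146),(208,250),120),('knobR',(242,177),(308,234),110),('knobL',(163,186),(387,239),110)):
    print(n,onz(t,a,z).round(),onz(s,b,z).round())
a=cv2.imread('pics/top0.png')[130:240,150:310]; b=cv2.imread('pics/scene0.png')[180:290,240:400]
cv2.imwrite('pics/c0.png',np.vstack([cv2.resize(x,(436,300),interpolation=cv2.INTER_CUBIC) for x in (a,b)]))
E
```

```text
gauge top [521.  11. 130.] [516.   5. 130.]
disc [ 557. -295.   20.] [ 569. -294.   20.]
ring [610. 219. 117.] [610. 219. 117.]
sq [555. 287. 100.] [555. 292. 100.]
cross [621. 294. 120.] [624. 293. 120.]
cup rim [668. -13.  95.] [661. -16.  95.]
hard [ 695. -144.  120.] [ 720. -144.  120.]
knobR [602. 140. 110.] [604. 132. 110.]
knobL [571. 356. 110.] [574. 364. 110.]
```

View pics/c0.png

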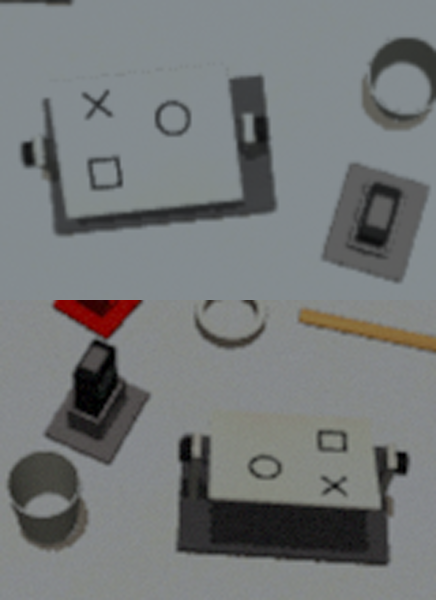

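Call:
{"api": "servo_tool", "payload": {"rows": [[0,0,-3.7,34.6,21.9,2.5,0],[0,0,-3.7,34.6,21.9,2.5,0],[0,0,-3.7,34.6,21.9,2.5,0],[0,0,-3.7,34.6,21.9,2.5,0],[0,0,-3.7,34.6,21.9,2.5,0],[0,0,-3.7,34.6,21.9,2.5,0],[0,0,-3.7,34.6,21.9,2.5,0],[0,0,-3.7,34.6,21.9,2.5,0],[0,0,-3.7,34.6,21.9,2.5,0],[0,0,-3.7,34.6,21.9,2.5,0],[0,0,0,0,0,0,0]]}}

```text
clock: 1.48
eef_pos: [541.7, -293.9, 229.8]
eef_rot: [-3.141, 0.001, -0.283]
wrist_force: [0.2, -0.3, -0.1]
finger_gap: 94.0
finger_force: 0.0
```

```bash
cat > shot.py <<'E'
import sys,pickle
from h import *
st=manip.read_state(); im=manip.camera('wrist'); n=sys.argv[1]
cv2.imwrite(f'pics/{n}.png',im[:,:,::-1]); pickle.dump(st,open(f'pics/{n}.pkl','wb'))
print(st['clock'],st['eef_pos'].round(1),np.degrees(st['eef_rot']).round(2),st['wrist_force'].round(2),st['finger_gap'])
E
python3 shot.py w1
```

```text
1.475 [ 541.7 -293.9  229.8] [-1.7997e+02  4.0000e-02 -1.6200e+01] [ 0.2  -0.3  -0.06] 94.01442390154784
```

Call:
{"api": "servo_tool", "payload": {"rows": [[0,0,0,-2,33,2,0],[0,0,0,-2,33,2,0],[0,0,0,-2,33,2,0],[0,0,0,-2,33,2,0],[0,0,0,-2,33,2,0],[0,0,0,-2,33,2,0],[0,0,0,-2,33,2,0],[0,0,0,-2,33,2,0],[0,0,0,-2,33,2,0],[0,0,0,0,0,0,0]]}}

```text
clock: 2.78
eef_pos: [521.7, 2.1, 248.6]
eef_rot: [-3.142, -0.0, -0.283]
wrist_force: [-0.2, 0.3, 0.2]
finger_gap: 93.7
finger_force: 0.0
```

```bash
python3 shot.py w2; python3 -c "
import cv2,numpy as np
cv2.imwrite('pics/v12.png',np.hstack([cv2.resize(cv2.imread(f'pics/w{i}.png'),(400,300)) for i in (1,2)]))"
```

```text
2.775 [521.7   2.1 248.6] [-180.     -0.    -16.22] [-0.24  0.34  0.19] 93.7161586976527
```

View pics/v12.png

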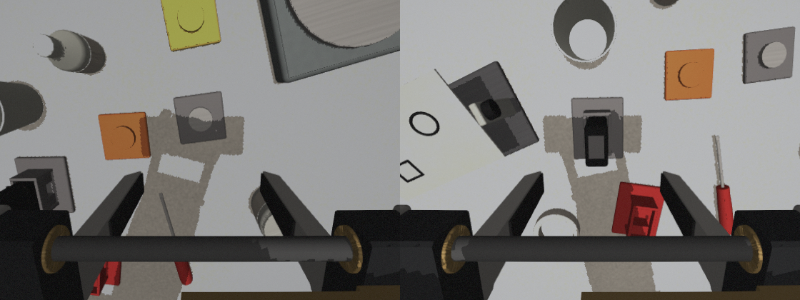

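```bash
python3 -c "
import cv2,numpy as np
a=cv2.imread('pics/w2.png')[125:245,225:325];b=cv2.imread('pics/w1.png')[115:215,235:325]
cv2.imwrite('pics/v3.png',np.hstack([cv2.resize(a,(400,480),interpolation=cv2.INTER_CUBIC),cv2.copyMakeBorder(cv2.resize(b,(360,400),interpolation=cv2.INTER_CUBIC),0,80,0,0,0)])*1)"
```

```text
(no output)
```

View pics/v3.png

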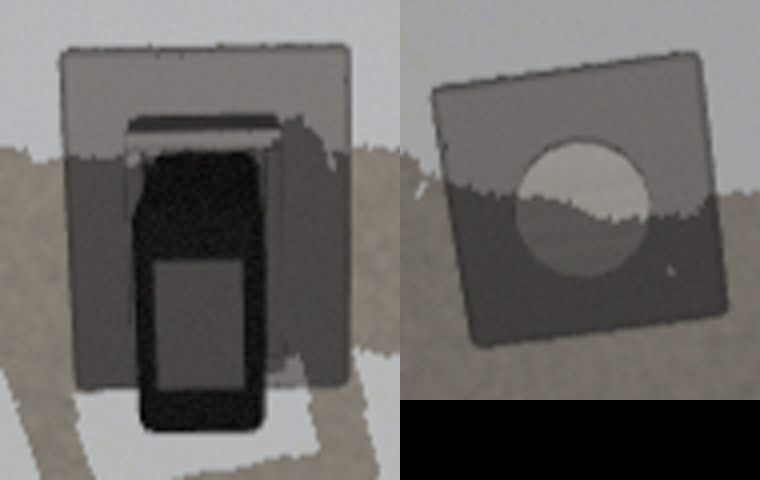

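Run:
```python
from h import *; import pickle
c2=cam('wrist',pickle.load(open('pics/w2.pkl','rb'))); c1=cam('wrist',pickle.load(open('pics/w1.pkl','rb')))
P=[onz(c2,(225+(u+.5)/4,125+(v+.5)/4),10) for u,v in ((62,50),(350,46),(350,386),(76,388))]
print(np.round(P,1),np.mean(P,0).round(1))
for a,b in ((3,0),(2,1)): d=P[b]-P[a]; print(np.linalg.norm(d),np.degrees(np.arctan2(d[1],d[0])))
for a,b in ((0,1),(3,2)): d=P[b]-P[a]; print(np.linalg.norm(d),np.degrees(np.arctan2(d[1],d[0]))+90)
Q=[onz(c2,(225+(u+.5)/4,125+(v+.5)/4),130) for u,v in ((139,430),(266,430),(264,215),(133,215))]
print(np.round(Q,1),np.mean(Q,0))
d=onz(c1,(235+183/4,115+208/4),20);print('disc',d)
B=[onz(c1,(235+u/4,115+v/4),10) for u,v in ((33,88),(296,52),(328,312),(75,348))];print(np.round(B,1),np.mean(B,0))
m=Ro.from_euler('z',-16.9,degrees=True).as_matrix()
for zc in(130,):
  c=np.mean(P,0); X=[c*[1,1,0]+m@[x,y,130] for x,y in((28,15),(28,-15),(-28,-15),(-28,15))]
  print(((proj(c2,X)-[225,125])*4).round())
```

```text
[[585.4  35.9  10. ]
 [562.1 -48.6  10. ]
 [457.3 -20.8  10. ]
 [481.5  65.   10. ]] [521.6   7.9  10. ]
107.91865877931596 -15.648279673499955
108.43316095410108 -14.83606400494489
87.6083812772538 -15.416724358125236
89.14487067031104 -15.744397885850091
[[500.5  29.5 130. ]
 [492.3   0.9 130. ]
 [541.4 -12.5 130. ]
 [549.6  15.7 130. ]] [520.94628116   8.40861477 130.        ]
disc [ 561.23493083 -298.08320506   20.        ]
[[ 605.6 -265.6   10. ]
 [ 594.1 -341.6   10. ]
 [ 517.2 -331.    10. ]
 [ 527.8 -253.9   10. ]] [ 561.15123548 -298.00039224   10.        ]
[[136. 200.]
 [271. 202.]
 [266. 438.]
 [138. 437.]]
```

Call:
{"api": "servo_tool", "payload": {"rows": [[0,0,3,9,33,2,0],[0,0,3,9,33,2,0],[0,0,3,9,33,2,0],[0,0,3,9,33,2,0],[0,0,3,9,33,2,0],[0,0,3,9,33,2,0],[0,0,3,9,33,2,0],[0,0,0,0,0,0,0]]}}

```text
clock: 3.82
eef_pos: [585.7, 232.4, 261.6]
eef_rot: [3.141, 0.001, 0.083]
wrist_force: [-1.1, -0.4, -0.3]
finger_gap: 94.0
finger_force: 0.0
```

```bash
python3 shot.py w3; python3 -c "
import cv2
a=cv2.imread('pics/w3.png'); cv2.imwrite('pics/v4.png',cv2.resize(a[60:300,100:460],(800,533),interpolation=cv2.INTER_CUBIC))"
```

```text
3.825 [585.7 232.4 261.6] [1.7998e+02 5.0000e-02 4.7500e+00] [-1.06 -0.43 -0.27] 93.97447285330773
```

View pics/v4.png

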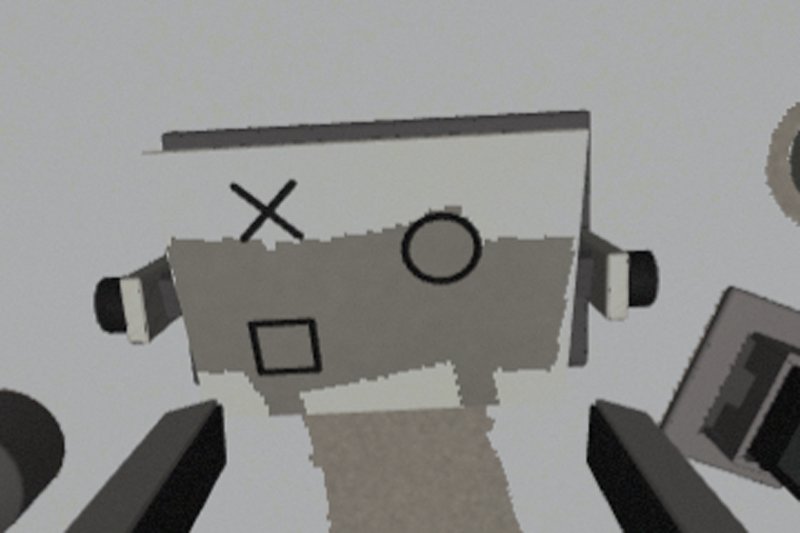

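```bash
cat > fit.py <<'E'
from h import *; import pickle
from scipy.optimize import least_squares
M=dict(ring=(20,-30),sq=(-28,45),cross=(42,43),fl=(70,90),fr=(70,-90),nl=(-70,90),nr=(-70,-90))
W={k:(100+u*.45,60+v*.45) for k,(u,v) in dict(ring=(441.5,248),sq=(286.5,347),cross=(268.5,211),fr=(588,129),fl=(144,153)).items()}
T={k:(150+u/2.725,130+v/2.727) for k,(u,v) in dict(ring=(172.5,118.5),sq=(105.5,173),cross=(97,105),fr=(228,66),nl=(66,217),nr=(243,203)).items()}
S={k:(240+u/2.725,180+v/2.727) for k,(u,v) in dict(ring=(265,167),sq=(332,141),cross=(334,186),fr=(210,201),fl=(382,208),nr=(217,112)).items()}
cw=cam('wrist',pickle.load(open('pics/w3.pkl','rb')))
def X(p,ks):
    R=Ro.from_euler('ZY',[p[2],-p[3]]).as_matrix(); return np.array([np.array([p[0],p[1],110])+R@[*M[k],0] for k in ks])
def f(p,views):
    r=[]
    for i,(C,V,w) in enumerate(views):
        q=X(p,V)+p[4+3*i:7+3*i]; r+= [((proj(C,q)-np.array(list(V.values())))/w).ravel(), p[4+3*i:7+3*i]/2]
    return np.concatenate(r)
for name,vs in dict(w=[(cw,W,.7)],t=[(cam('top'),T,.5)],s=[(cam('scene'),S,.5)],all=[(cw,W,.7),(cam('top'),T,.5),(cam('scene'),S,.5)]).items():
    s=least_squares(f,[600,240,.13,.35]+[0]*3*len(vs),args=(vs,))
    sd=np.sqrt(np.diag(np.linalg.inv(s.jac.T@s.jac)))
    p=s.x; print(name,p[:2].round(1),np.degrees(p[2:4]).round(2),'sd',np.degrees(sd[3]).round(2),'off',p[4:].round(1),'rms',np.sqrt(np.mean(s.fun**2)).round(2),'ring',X(p,['ring']).round(1))
n=Ro.from_euler('ZY',[p[2],-p[3]]).as_matrix()[:,2];print('n',n)
E
python3 fit.py
```

```text
w [588.5 244.8] [ 7.76 17.2 ] sd 0.96 off [ 0.  -0.  -1.2] rms 0.24 ring [[611.5 217.7 115.9]]
t [585. 245.] [ 6.59 19.44] sd 2.65 off [ 0.  -0.   0.2] rms 0.55 ring [[607.2 217.4 116.7]]
s [592.  249.6] [ 7.8  18.34] sd 0.99 off [ 0.  -0.  -1.1] rms 1.31 ring [[614.9 222.4 116.3]]
all [588.2 246.6] [ 7.52 17.72] sd 0.66 off [ 0.3 -1.6 -1.4 -2.9 -1.3 -0.6  2.6  2.9 -2.4] rms 1.05 ring [[611.1 219.3 116.1]]
n [-0.3018276  -0.03984964  0.95252932]
```

Call:
{"api": "servo_tool", "payload": {"rows": [[0,0,0,33,0,0,0],[0,0,0,33,0,0,0],[0,0,0,33,0,0,0],[0,0,0,0,0,0,0]]}}

```text
clock: 4.38
eef_pos: [685.6, 229.8, 260.6]
eef_rot: [3.141, 0.002, 0.078]
wrist_force: [-0.0, -0.3, 0.0]
finger_gap: 94.3
finger_force: 0.0
```

```bash
python3 shot.py w4
cat >> fit.py <<'E'
def marks(n,p,ks=('ring','sq','cross')):
    C=cam('wrist',pickle.load(open(f'pics/{n}.pkl','rb'))); g=cv2.imread(f'pics/{n}.png',0); V={}
    for k in ks:
        u,v=proj(C,X(p,[k]))[0]; h=24; x0,y0=int(u)-h,int(v)-h; w=g[y0:y0+2*h,x0:x0+2*h]
        _,_,s,c=cv2.connectedComponentsWithStats((w<75).astype(np.uint8)); j=1+np.argmax(s[1:,4]); b=s[j]
        V[k]=(x0+c[j][0],y0+c[j][1]); print(n,k,(u.round(1),v.round(1)),np.round(V[k],1),b)
    return C,V
if __name__=='__main__':
    A=marks('w3',p); B=marks('w4',p)
    for name,vs in dict(w3=[(*A,.4)],w4=[(*B,.4)],both=[(*A,.4),(*B,.4)]).items():
        s=least_squares(f,[600,240,.13,.35]+[0]*3*len(vs),args=(vs,)); sd=np.sqrt(np.diag(np.linalg.inv(s.jac.T@s.jac))); q=s.x
        print(name,q[:2].round(1),np.degrees(q[2:4]).round(2),'sd',np.degrees(sd[3]).round(2),'off',q[4:].round(1),'rms',np.sqrt(np.mean(s.fun**2)).round(2),'ring',X(q,['ring']).round(1))
E
python3 fit.py|tail -9
```

```text
4.375 [685.6 229.8 260.6] [1.7996e+02 1.1000e-01 4.4900e+00] [-0.02 -0.32  0.01] 94.31474228822363
w3 ring (np.float64(297.2), np.float64(172.2)) [298.  171.3] [  7   7  37  33 340]
w3 sq (np.float64(226.9), np.float64(216.4)) [228.1 215.3] [  9  11  34  26 320]
w3 cross (np.float64(219.0), np.float64(155.0)) [219.9 154.6] [ 10  10  32  28 224]
w4 ring (np.float64(285.9), np.float64(266.3)) [287.1 266.3] [ 10  12  33  25 223]
w4 sq (np.float64(221.5), np.float64(300.9)) [223.7 299.9] [ 10  15  32  20 199]
w4 cross (np.float64(213.1), np.float64(253.7)) [200.7 257.1] [  0  12  41  36 590]
w3 [589.1 245.7] [ 7.74 18.75] sd 0.95 off [ 0.   0.  -0.7] rms 0.17 ring [[612.  218.5 116.4]]
w4 [600.  247.1] [12.34 26.88] sd 0.58 off [-0.  -0.  18.7] rms 6.18 ring [[623.8 221.6 119. ]]
both [594.2 246.4] [ 9.94 24.36] sd 0.49 off [-3.1 -1.3  2.1  3.1  1.3 16.1] rms 5.39 ring [[617.3 220.  118.2]]
```

```bash
python3 -c "
import cv2
a=cv2.imread('pics/w4.png'); cv2.imwrite('pics/v5.png',cv2.resize(a[190:370,130:400],(800,533),interpolation=cv2.INTER_CUBIC))"
```

```text
(no output)
```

View pics/v5.png

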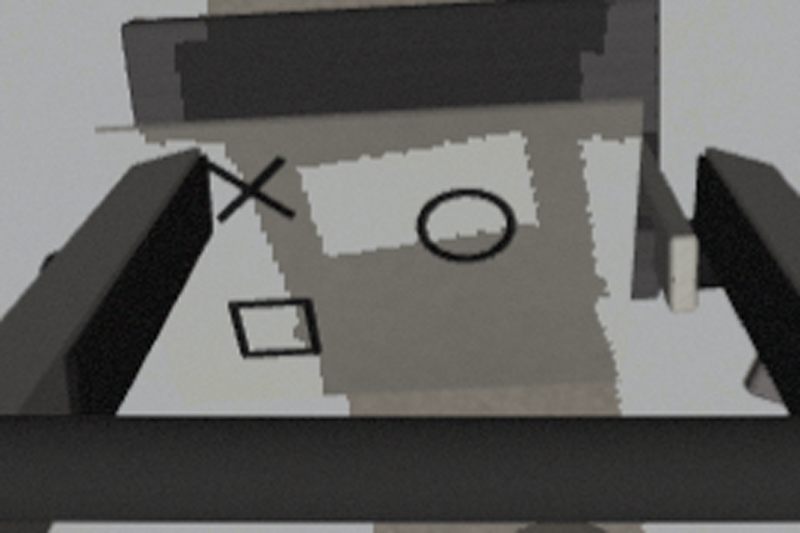

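```bash
cat > fit2.py <<'E'
from fit import *
A=marks('w3',p); B=marks('w4',p,('ring','sq')); B[1]['cross']=(214.7,253.7)
A2=(A[0],dict(A[1],fr=W['fr'],fl=W['fl'])); B2=(B[0],dict(B[1],fl=(130+97/2.963,190+127.5/2.963),fr=(130+642/2.963,190+100/2.963)))
for name,vs in dict(w4=[(*B,.4)],both=[(*A,.4),(*B,.4)],bothc=[(*A2,.4),(*B2,.4)]).items():
    s=least_squares(f,[600,240,.13,.35]+[0]*3*len(vs),args=(vs,)); sd=np.sqrt(np.diag(np.linalg.inv(s.jac.T@s.jac))); q=s.x
    print(name,q[:2].round(1),np.degrees(q[2:4]).round(2),'sd',np.degrees(sd[3]).round(2),'off',q[4:].round(1),'rms',np.sqrt(np.mean(s.fun**2)).round(2),'ring',X(q,['ring']).round(1))
E
python3 fit2.py|tail -3
```

```text
w4 [588.4 244.9] [ 7.72 18.97] sd 0.7 off [-0.  -0.  -1.4] rms 0.58 ring [[611.1 217.7 116.5]]
both [588.8 245.3] [ 7.73 18.9 ] sd 0.56 off [ 0.4  0.4 -0.7 -0.4 -0.4 -1.4] rms 0.44 ring [[611.6 218.1 116.5]]
bothc [588.5 245.2] [ 7.62 17.56] sd 0.33 off [ 0.2  0.2 -1.9 -0.2 -0.2 -2. ] rms 0.97 ring [[611.3 218.  116. ]]
```

Call:
{"api": "servo_tool", "payload": {"rows": [[0,0,-2.5,-20.5,-27.7,0,0],[0,0,-2.5,-20.5,-27.7,0,0],[0,0,-2.5,-20.5,-27.7,0,0],[0,0,-2.5,-20.5,-27.7,0,0],[0,0,-2.5,-20.5,-27.7,0,0],[0,0,-2.5,-20.5,-27.7,0,0],[0,0,-2.5,-20.5,-27.7,0,0],[0,0,-2.5,-20.5,-27.7,0,0],[0,0,0,0,0,-20,0],[0,0,0,0,0,-30,0],[0,0,0,0,0,0,0]]}}

```text
clock: 5.8
eef_pos: [518.4, 10.4, 211.5]
eef_rot: [3.141, 0.002, -0.268]
wrist_force: [-0.4, -0.5, 0.7]
finger_gap: 94.3
finger_force: 0.0
```

Call:
{"api": "servo_tool", "payload": {"rows": [[0,0,0,2.9,-2.2,-20,0],[0,0,0,0,0,-25,0],[0,0,0,0,0,-25,0],[0,0,0,0,0,-25,0],[0,0,0,0,0,-17,0],[0,0,0,0,0,-8.5,0],[0,0,0,0,0,0,0],[0,0,0,0,0,0,1],[0,0,0,0,0,0,1],[0,0,0,0,0,0,1],[0,0,0,0,0,0,1],[0,0,0,0,0,0,1],[0,0,0,0,0,0,1],[0,0,0,0,0,0,1]], "grip_force": 25}}

```text
clock: 7.55
eef_pos: [523.1, 8.6, 91.9]
eef_rot: [-3.142, 0.0, -0.268]
wrist_force: [-0.6, -0.3, -0.4]
finger_gap: 29.8
finger_force: 25.0
```

```bash
python3 shot.py w5; python3 -c "
import cv2
a=cv2.imread('pics/w5.png'); cv2.imwrite('pics/v6.png',a)"
```

```text
7.55 [523.1   8.6  91.9] [-180.      0.    -15.33] [-0.56 -0.35 -0.4 ] 29.846814220213886
```

View pics/v6.png

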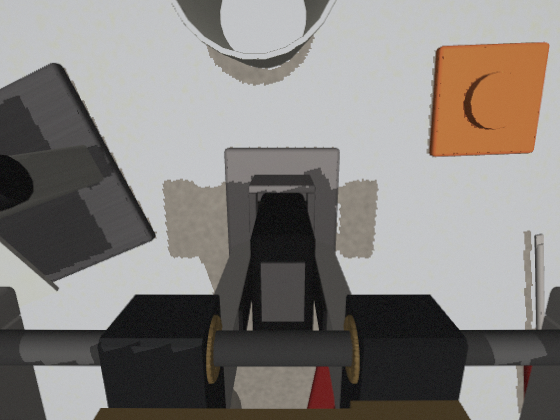

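Call:
{"api": "servo_tool", "payload": {"rows": [[0,0,0,0,0,8,1],[0,0,0,0,0,15,1],[0,0,0,0,0,20,1],[0,0,0,0,0,20,1],[0,0,0,0,0,17,1],[0,0,0,4,-30.7,0,1],[0,0,0,4,-30.7,0,1],[0,0,0,4,-30.7,0,1],[0,0,0,4,-30.7,0,1],[0,0,0,4,-30.7,0,1],[0,0,0,4,-30.7,0,1],[0,0,0,4,-30.7,0,1],[0,0,0,4,-30.7,0,1],[0,0,0,4,-30.7,0,1],[0,0,0,4,-30.7,0,1],[0,0,0,0,0,0,1],[0,0,0,0,0,0,1]]}}

```text
clock: 9.72
eef_pos: [563.0, -297.9, 172.2]
eef_rot: [-3.141, 0.0, -0.267]
wrist_force: [0.7, -0.2, -2.9]
finger_gap: 29.9
finger_force: 25.0
```

```bash
python3 shot.py w6
python3 - <<'E'
from h import *
for n in ('scene','top'):
    cv2.imwrite(f'pics/{n}6.png',manip.camera(n)[:,:,::-1])
a=cv2.imread('pics/scene6.png')[150:250,120:260];b=cv2.imread('pics/w6.png')
cv2.imwrite('pics/v7.png',np.hstack([cv2.resize(a,(420,300),interpolation=cv2.INTER_CUBIC),cv2.resize(b[60:300,150:410],(325,300))]))
E
```

```text
9.725 [ 563.  -297.9  172.2] [-1.7999e+02  1.0000e-02 -1.5320e+01] [ 0.67 -0.22 -2.86] 29.901459679578572
```

View pics/v7.png

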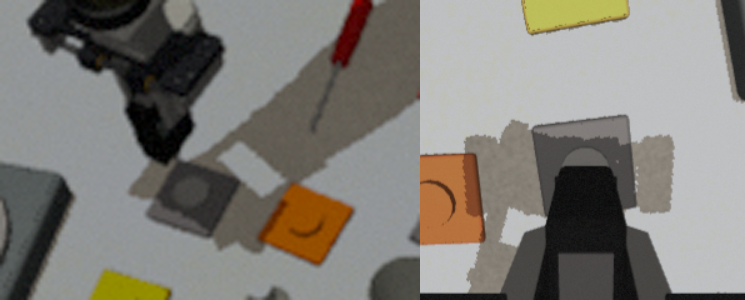

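Call:
{"api": "servo_tool", "payload": {"rows": [[0,0,0,0,0,-20,1],[0,0,0,0,0,-22,1],[0,0,0,0,0,-15,1],[0,0,0,0,0,-8,1],[0,0,0,0,0,-4,1],[0,0,0,0,0,0,1],[0,0,0,0,0,0,1]]}}

```text
clock: 10.75
eef_pos: [563.3, -298.5, 103.6]
eef_rot: [3.141, -0.001, -0.268]
wrist_force: [0.0, -0.3, -2.5]
finger_gap: 29.5
finger_force: 25.0
```

Call:
{"api": "servo_tool", "payload": {"rows": [[0,0,0,0,0,-2,1],[0,0,0,0,0,-2,1],[0,0,0,0,0,-2,1],[0,0,0,0,0,-2,1],[0,0,0,0,0,0,1],[0,0,0,0,0,0,1]]}}

```text
clock: 11.5
eef_pos: [563.1, -298.4, 95.1]
eef_rot: [3.142, -0.0, -0.268]
wrist_force: [-1.2, -0.3, -1.0]
finger_gap: 29.7
finger_force: 25.0
```

Call:
{"api": "servo_tool", "payload": {"rows": [[0,0,0,0,0,-2,1],[0,0,0,0,0,0,1],[0,0,0,0,0,0,1],[0,0,0,0,0,0,1]]}}

```text
clock: 12.0
eef_pos: [563.1, -298.4, 93.0]
eef_rot: [3.142, -0.0, -0.268]
wrist_force: [-0.6, 0.5, 0.7]
finger_gap: 30.0
finger_force: 25.0
```

Call:
{"api": "servo_tool", "payload": {"rows": [[0,0,0,0,0,0,1],[0,0,0,0,0,0,1],[0,0,0,0,0,0,1],[0,0,0,0,0,0,1]]}}

```text
clock: 12.5
eef_pos: [563.1, -298.4, 92.9]
eef_rot: [3.142, -0.0, -0.268]
wrist_force: [0.5, 0.1, -0.3]
finger_gap: 30.2
finger_force: 25.0
```

Call:
{"api": "servo_tool", "payload": {"rows": [[0,0,0,0,0,0,1],[0,0,0,0,0,0,1],[0,0,0,0,0,0,1]]}}

```text
clock: 12.88
eef_pos: [563.1, -298.4, 93.0]
eef_rot: [3.142, -0.0, -0.268]
wrist_force: [0.4, -0.1, -0.5]
finger_gap: 29.9
finger_force: 25.0
```

Run:
```python
from h import *
F=[]
for i in range(6):
    manip.camera('top'); F.append(manip.read_state()['wrist_force'])
print(np.mean(F,0),np.std(F,0),manip.read_state()['clock'])
```

```text
[-0.06207855  0.27818611 -0.18103271] [0.62452977 0.46011694 0.32770139] 13.175
```

```bash
cat > tgt.py <<'E'
from h import *
def target(slope,yaw,s,press,off=(-1.8,0,77.9),y0=-15.33):
    n=Ro.from_euler('ZY',[yaw,-slope],degrees=True).as_matrix()[:,2]
    ax=np.cross([0,0,1],n); rv=ax/np.linalg.norm(ax)*slope
    R=Ro.from_rotvec(rv,degrees=True).as_matrix()@Ro.from_euler('xyz',[180,0,y0],degrees=True).as_matrix()
    return np.array(s)-n*press-R@np.array(off),R,rv,n
if __name__=='__main__':
    st=manip.read_state(); print(st['eef_pos'])
    for pr in (-30,0,6):
        t,R,rv,n=target(18.3,7.7,(611.5,218.2,116.4),pr); print(pr,t.round(1),rv.round(2),n.round(3),(t-st['eef_pos']).round(1))
E
python3 tgt.py
```

```text
[ 563.04921522 -298.40150746   92.96247631]
-30 [579.6 213.2 219.4] [  2.45 -18.13   0.  ] [-0.311 -0.042  0.949] [ 16.5 511.6 126.4]
0 [588.9 214.4 190.9] [  2.45 -18.13   0.  ] [-0.311 -0.042  0.949] [ 25.9 512.8  97.9]
6 [590.8 214.7 185.2] [  2.45 -18.13   0.  ] [-0.311 -0.042  0.949] [ 27.7 513.1  92.2]
```

Call:
{"api": "servo_tool", "payload": {"rows": [[0,0,0,0,0,7,1],[0,0,0,0,0,20,1],[0,0,0,0,0,30,1],[0,0,0,0,0,40,1],[0,0,0,0,0,29.4,1],[0,0,0,1.2,36.5,0,1],[0,0,0,1.2,36.5,0,1],[0,0,0,1.2,36.5,0,1],[0,0,0,1.2,36.5,0,1],[0,0,0,1.2,36.5,0,1],[0,0,0,1.2,36.5,0,1],[0.31,-2.27,0,1.2,36.5,0,1],[0.31,-2.27,0,1.2,36.5,0,1],[0.31,-2.27,0,1.2,36.5,0,1],[0.31,-2.27,0,1.2,36.5,0,1],[0.31,-2.27,0,1.2,36.5,0,1],[0.31,-2.27,0,1.2,36.5,0,1],[0.31,-2.27,0,1.2,36.5,0,1],[0.31,-2.27,0,1,36.5,0,1],[0,0,0,0,0,0,1]]}}

```text
clock: 15.68
eef_pos: [578.8, 214.5, 219.3]
eef_rot: [-3.012, -0.293, -0.284]
wrist_force: [0.2, -0.5, -2.9]
finger_gap: 29.8
finger_force: 25.0
```

```bash
python3 shot.py w7
python3 - <<'E'
from h import *
from tgt import target
st=manip.read_state();t,R,rv,n=target(18.3,7.7,(611.5,218.2,116.4),-30)
Rm=Ro.from_euler('xyz',st['eef_rot']).as_matrix()
print('move',t-st['eef_pos'],'turn',np.degrees(Ro.from_matrix(R@Rm.T).as_rotvec()))
for i in range(5):
    im=manip.camera('scene'); print(manip.read_state()['wrist_force'].round(2))
cv2.imwrite('pics/scene7.png',im[:,:,::-1])
a=cv2.imread('pics/scene7.png')[180:290,260:420];b=cv2.imread('pics/w7.png')
cv2.imwrite('pics/v8.png',np.hstack([cv2.resize(a,(436,300),interpolation=cv2.INTER_CUBIC),cv2.resize(b[60:300,130:420],(362,300))]))
E
```

```text
15.675 [578.8 214.5 219.3] [-172.6   -16.79  -16.27] [ 0.16 -0.46 -2.94] 29.777312924598206
move [ 0.46317781 -0.08193182  0.04389356] turn [-0.00631642 -0.02366137 -0.10134888]
[-0.02 -0.29 -3.29]
[ 0.08 -0.77 -2.46]
[ 0.83 -0.22 -1.92]
[ 0.67 -0.42 -2.64]
[-0.69 -0.53 -2.99]
```

View pics/v8.png

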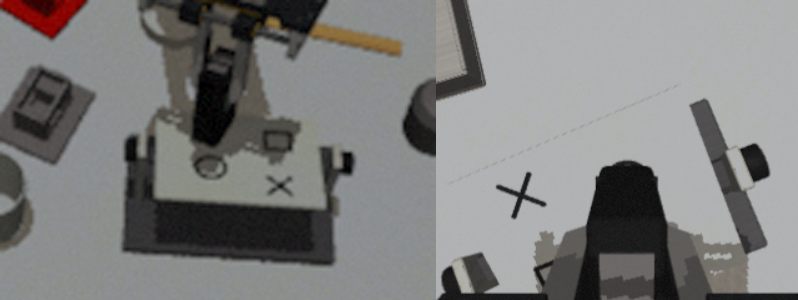

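Call:
{"api": "servo_tool", "payload": {"rows": [[0,0,0,2.6,0.3,-6.6,1],[0,0,0,2.5,0.3,-7.6,1],[0,0,0,2.2,0.3,-6.6,1],[0,0,0,1.24,0.17,-3.8,1],[0,0,0,0.62,0.08,-1.9,1],[0,0,0,0.62,0.08,-1.9,1],[0,0,0,0.62,0.08,-1.9,1],[0,0,0,0.31,0.04,-0.95,1],[0,0,0,0,0,0,1],[0,0,0,0,0,0,1]]}}

```text
clock: 17.23
eef_pos: [590.4, 214.0, 188.3]
eef_rot: [-3.012, -0.294, -0.287]
wrist_force: [0.0, 0.6, -0.7]
finger_gap: 29.7
finger_force: 25.0
```

```bash
cat > m.py <<'E'
from h import *
from tgt import target
F=[];P=[];
for i in range(8):
    manip.camera('wrist'); s=manip.read_state(); F.append(s['wrist_force']);P.append(s['eef_pos'])
t,R,rv,n=target(18.3,7.7,(611.5,218.2,116.4),0); f=np.mean(F,0)
print(f.round(2),'push',(f-[.2,-.45,-2.65])@n,'depth nominal',(t-np.mean(P,0))@n,'lateral',(np.mean(P,0)-t).round(2),s['clock'],s['moment'].round(3))
E
python3 m.py
```

```text
[-0.27  0.28 -0.61] push 2.050790768365281 depth nominal 2.979719006066493 lateral [ 1.5  -0.43 -2.67] 17.625 [0.124 0.197 0.04 ]
```

Call:
{"api": "servo_tool", "payload": {"rows": [[0,0,0,0.34,0.05,-1.05,1],[0,0,0,0.34,0.05,-1.05,1],[0,0,0,0,0,0,1],[0,0,0,0,0,0,1],[0,0,0,0,0,0,1]]}}

```text
clock: 18.25
eef_pos: [591.1, 214.1, 186.1]
eef_rot: [-3.012, -0.294, -0.287]
wrist_force: [1.1, 1.7, 0.1]
finger_gap: 29.7
finger_force: 25.0
```

```bash
python3 m.py; python3 m.py
python3 - <<'E'
from h import *
a=manip.camera('scene')[200:270,290:400,::-1]; b=manip.camera('wrist')[60:300,130:420,::-1]
cv2.imwrite('pics/v9.png',np.hstack([cv2.resize(a,(440,280),interpolation=cv2.INTER_CUBIC),cv2.resize(b,(338,280))]))
E
```

```text
[ 0.22  0.61 -0.42] push 2.069360470053315 depth nominal 5.246117386906207 lateral [ 2.16 -0.35 -4.83] 18.65 [0.25  0.037 0.052]
[-0.25  0.96 -0.04] push 2.555888158512232 depth nominal 5.2616871781376116 lateral [ 2.16 -0.35 -4.85] 19.05 [0.252 0.013 0.143]
```

View pics/v9.png

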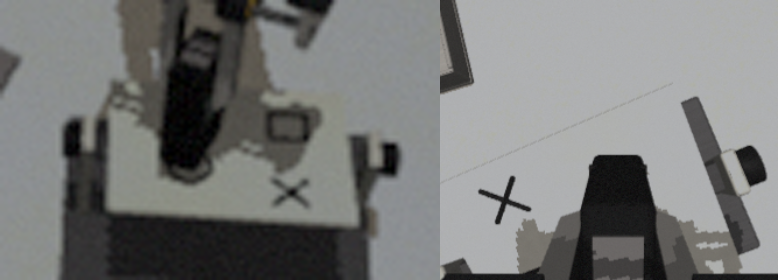

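Call:
{"api": "servo_tool", "payload": {"rows": [[0,0,0,0.2,0.03,-0.6,1],[0,0,0,0,0,0,1],[0,0,0,0,0,0,1],[0,0,0,0,0,0,1],[0,0,0,0,0,0,1],[0,0,0,0,0,0,1],[0,0,0,0,0,0,1],[0,0,0,0,0,0,1]]}}

```text
clock: 20.15
eef_pos: [591.2, 214.1, 185.4]
eef_rot: [-3.012, -0.293, -0.287]
wrist_force: [-0.2, 0.5, -0.3]
finger_gap: 29.8
finger_force: 25.0
```

```bash
python3 m.py; python3 m.py; python3 -c "
from h import *
print(manip.read_state()['eef_rot'],manip.sign_off())"
```

```text
[-0.    0.84  0.49] push 2.9892455901273 depth nominal 5.923295676038711 lateral [ 2.34 -0.34 -5.49] 20.55 [0.238 0.016 0.066]
[0.38 1.06 0.31] push 2.6915949575324074 depth nominal 5.916934744242043 lateral [ 2.33 -0.33 -5.48] 20.95 [0.268 0.04  0.066]
the job is handed in; nothing more can be done
[-3.01232794 -0.29340627 -0.28668988] None
```

The gauge was zeroed on the steel disc for just over a second, then handed in at about 21 s while held on the tilted panel. I estimate it is square to within about 1°, with the tip inside the ring and about 6–7 mm of its 12 mm pressed in (2.7–3.0 N). The tip itself was hidden behind the gauge at the end, so "inside the ring" rests on measured positions.

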